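Dock the stylus in its charging tube

TASK

Take the white stylus with the blue collar out of the wooden pen organiser, stand it nib down in the narrow hole of the dark charging dock, and press it down until it is fully home, its blue collar resting on the dock's rim. Let go and leave the two other pens in the organiser and the mouse and mug where they are.

Things in the scene. Friction and masses are not known exactly. Their poses are not given: they have to be found in the camera images.
- stylus: White round stylus, 160 mm long, 14 mm in diameter, about 45 g, standing nib down in one of the organiser's three holes (it may lean by up to about 4 degrees). Origin at the nib end, its z axis along the stylus to the flat top at 160 mm. The nib end is blunt, 9 mm across, widening to 14 mm over the first 12 mm. A blue collar 23 mm in diameter surrounds it from 78 to 86 mm above the nib end; above it the plain barrel is free to grasp.
- black_pen: Black pen with grey end, 135 mm long, 14 mm in diameter, about 30 g, standing in another hole of the organiser. Origin at its lower end, z axis along it. To be left there.
- orange_pen: Orange pen with black end, same size as the black pen, about 30 g, in the third hole. Origin at its lower end, z axis along it. To be left there.
- organiser: Wooden block fixed to the desk, 60 mm (its x) by 200 mm (its y), 55 mm high, origin at the centre of its underside. Three round blind holes 16.5 mm wide, 45 mm deep (their floors 10 mm above the desk), in a row along its y axis at y = -65, 0 and 65 mm. Which pen stands in which hole varies. Nothing stands beside the row in its x direction.
- dock: Charging dock fixed to the desk: a dark square column 50 x 50 mm, its top rim 100 mm above the desk, on a black foot 100 x 100 x 12 mm, with blue lights near the rim. Origin at the centre of its underside, z up. It may stand to either side of the robot, and the organiser on the other.
- mouth (a point): Centre of the dock's round vertical hole at the rim, 100 mm above the desk. The hole is 16.5 mm wide with a 2.5 mm chamfer around its mouth. A movable charging cup inside it stops the stylus at first 50 to 54 mm deep (collar 24 to 28 mm above the rim). When let go there the stylus stays standing by itself, leaning a little (up to about 4 degrees). It is then to be pressed down to 78 mm deep, where its collar sits on the rim and its top is 182 mm above the desk.
- cup (a joint): Charging cup in the dock's hole: how far it has been pushed down, in m, along the hole. It starts at 0 to 0.004 (cup 50 mm plus this below the rim), reads 0.028 when the stylus's collar meets the rim, and could go to 0.031. It yields to a steady push of about 8 N all the way and stays where it is left; no spring, no click. Pressing with up to 20 N is safe.
- mouse: Black computer mouse, 118 x 62 x 35 mm, loose on the desk on its far side. Origin at the centre of its underside.
- mug: Blue ceramic mug, 80 mm across, 92 mm high, loose on the desk on its far side. Origin at the centre of its underside.
Things that resemble listed ones, but are neither listed nor needed, are in the scene too. Leave any pink or red look-alike of the dock alone.

How it is judged:
By the outcome, as a careful person would: the job done as asked, in the order asked, and still so for the second after the job is handed in, with the robot touching nothing.
It also fails if it takes over 58 s, if anything falls off the work surface, if the arm or the gripper's body presses on something with over 40 N, if the wrist force passes 120 N, or if a joint passes its speed limit or range.

ROBOT

A 7-joint arm with a two-finger parallel gripper is mounted at the origin on the work surface. World frame = base frame: x ahead of the robot, y to its left, z up, the work surface at z = 0. Lengths are in m, angles in rad, forces in N, time in s.
With the tool pointing down it reaches from about 0.425 to 0.95 m from the base axis. Payload 4.7 kg.
Tool frame: the origin (TCP) lies on the centre line of the jaws, within the pads' length; the fingertips stand robot.nose_length ahead of it and the grasp point (between the pads) lies 8 mm behind it (robot.nose_length is the distance from the TCP to the fingertips, in m); z points along the fingers, y is the line along which they close (so a half turn about z gives the same grasp; the last joint's range is limited). The gripper opens to 85 mm and grips with 20 to 120 N. Pads are 22 mm wide; open, the fingers measure 114 mm over their backs; the gripper's body (76 mm by 85 mm) begins 54 mm behind the grasp point. The pads swing forward as they close: fully open they stand 13 mm farther back than shut.
Start: joints at [-1.333, 0.469, -0.049, 1.532, 0.024, 1.141, -0.082], TCP at [0.178, 0.651, 0.242] pointing down, gripper open.
Joint ranges: [-2.59, 2.59], [-0.33, 1.99], [-1.39, 1.29], [0.1, 2.45], [-1.04, 4.18], [0.21, 1.99], [-2.66, 2.66]. Speed limits (rad/s): [2.57, 2.57, 3.14, 3.14, 3.14, 3.14, 3.14].

INTERFACE

Orientations are given as [roll, pitch, yaw] about the fixed x, y, z axes, in that order (R = Rz(yaw) Ry(pitch) Rx(roll)).
In Python, from plant import robot gives the robot as it stands. Calls block until the motion is done:
- robot.goto(position, orientation): joint-space move of the TCP to a pose.
- robot.move_straight(position, vel=0.15, attitude=None, contact_N=None): straight line of the TCP; attitude=None keeps the orientation; vel is the mean speed in m/s. With contact_N (N) it stops when the force on the tool has changed by that much, and returns True; else False.
- robot.move_joints(angles): joint-space move.
- robot.grip(opening, strength=None): opening from 0.0 (shut) to 1.0 (fully open); strength is the grip in N (None keeps the last); returns when the fingers have stopped.
- robot.sleep(seconds).
- robot.inverse_kinematics(position, orientation): joint angles nearest the present ones, or None.
- robot.sense(): the state.
- robot.grab_frame(name): name is "side" or "top"; returns a dict with "image" (480x640x3 uint8, red, green, blue), "range_z" (480x640 float32, m along the optical axis (not along the pixel's ray), 0 where there is no reading), "fx", "fy", "cx", "cy" (pixels), "dist_coeffs" ([k1, k2, p1, p2, k3] as OpenCV has them; the pictures are not rectified), "R" (3x3) and "t" (3): a world point X has camera coordinates R X + t. Camera axes: x right, y down, z forward; pixel columns grow to the right and rows downward; lengths in m; the calibration is good to about 2 mm. A picture is of the moment at which its call begins.
A pose or a line that the arm cannot do raises robot.IKError and nothing moves.
- robot.close_job(): hands the job in; it is judged then, once.
The state is a dict: "t": time; "joint_pos": joint angles; "joint_velocities": joint speeds; "effort": joint torques, N m; "tcp_pos": TCP position; "tcp_rot": TCP orientation; "wrist_force": force on the tool from outside, world axes, zero at the start; "torque": the same for the moment, N m; "opening": opening from 0.0 (shut) to 1.0 (fully open); "gripper_force": force on a finger pad.
Only numpy, scipy, OpenCV 4.12 (cv2) and the standard library are available. Lean on these libraries where they do the work, as an engineer would, in place of code of your own. Each camera call takes 0.05 s, during which the arm holds its last target. There are 200 camera calls.

## Working session

There is one attempt and no reset: what is moved stays moved. The work goes in short steps, each a Python script; the robot and the scene stay as the last script left them, time stands still between calls to the robot, and variables do not carry over. Pictures are saved under pics/ and viewed, at most 10 in all, crops included, and the job is handed in when it is done.

```bash
ls && mkdir -p pics
python3 - <<'E'
from plant import robot
import cv2,numpy as np
s=robot.sense();print(s['t'],s['tcp_pos'],s['tcp_rot'],robot.nose_length)
for n in("side","top"):
    f=robot.grab_frame(n);cv2.imwrite(f"pics/{n}0.png",f["image"][:,:,::-1])
    np.savez(f"pics/{n}0.npz",**f)
    C=-f["R"].T@f["t"];print(n,C,f["R"][2],f["fx"],f["cx"],f["cy"],f["dist_coeffs"])
E
```

```text
pics
0.0 [0.17776467 0.65059854 0.24125243] [-3.13963793e+00  2.47565146e-05  2.87483916e+00] 0.011
side [0.41445585 0.65918867 0.51759761] [ 0.16967976 -0.82255222 -0.54278598] 521.6725064503132 320.4876536647748 248.2030319740928 [-0.07405072  0.          0.          0.          0.        ]
top [0.37277936 0.00836626 0.99253866] [ 0.21492328 -0.00248188 -0.97662778] 472.74211312210514 315.6601064937191 238.1265578304027 [0.03410871 0.         0.         0.         0.        ]
```

View pics/side0.png

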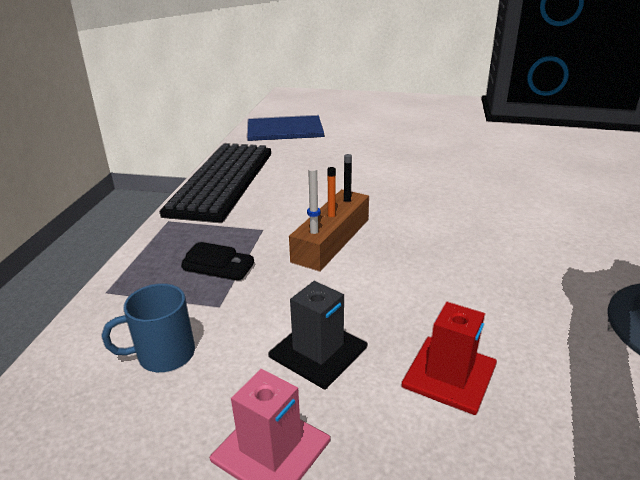

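View pics/top0.png

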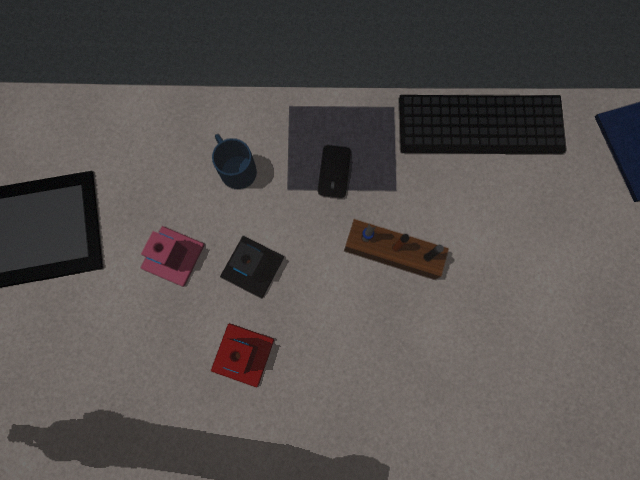

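The side view shows three pens in the organiser: white with a blue ring (313,200), orange (332,192) and black (348,178). The one that fits the stylus is the white one with the blue collar. There are three dock shapes: charcoal (318,320), pink (265,420) and red (458,345). The one meant is the charcoal dock, at (253,262) in the top view. I'll confirm both in one enlarged crop.

```bash
cat > h.py <<'E'
import numpy as np,cv2
def ray(f,u,v):
    K=np.array([[f["fx"],0,f["cx"]],[0,f["fy"],f["cy"]],[0,0,1.]])
    p=cv2.undistortPoints(np.array([[[u,v]]],float),K,np.array(f["dist_coeffs"],float))[0,0]
    d=f["R"].T@np.array([p[0],p[1],1.]);return -f["R"].T@f["t"],d
def plane(f,u,v,z):
    c,d=ray(f,u,v);return c+d*(z-c[2])/d[2]
def tri(r1,r2):
    (c1,d1),(c2,d2)=r1,r2
    a=np.linalg.lstsq(np.c_[d1,-d2],c2-c1,rcond=None)[0]
    p,q=c1+a[0]*d1,c2+a[1]*d2
    return (p+q)/2,np.linalg.norm(p-q)
def proj(f,X):
    K=np.array([[f["fx"],0,f["cx"]],[0,f["fy"],f["cy"]],[0,0,1.]])
    return cv2.projectPoints(np.atleast_2d(X).astype(float),cv2.Rodrigues(f["R"])[0],np.array(f["t"],float),K,np.array(f["dist_coeffs"],float))[0][:,0]
def pt(f,u,v):
    c,d=ray(f,u,v);z=np.median([w for w in f["range_z"][v-1:v+2,u-1:u+2].ravel() if w>0]);return c+d*z
E
python3 - <<'E'
import numpy as np,cv2
a=np.load("pics/side0.npz")["image"];b=np.load("pics/top0.npz")["image"]
z=lambda i,u,v,w,h,k,g:np.clip(cv2.resize(i[v:v+h,u:u+w],None,fx=k,fy=k,interpolation=cv2.INTER_CUBIC).astype(float)*g,0,255).astype(np.uint8)
A=z(a,285,140,100,140,4,1)   # 400x560
B=z(b,340,210,100,70,4,2);C=z(b,210,225,100,70,4,2)
o=np.hstack([A,np.vstack([B,C])]);cv2.imwrite("pics/crop1.png",o[:,:,::-1])
E
```

```text
(no output)
```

View pics/crop1.png

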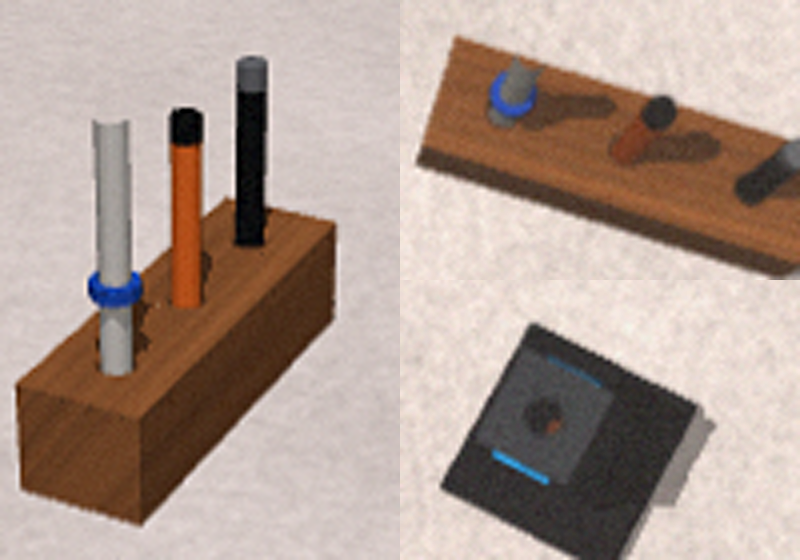

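Confirmed: the white stylus with the blue collar is the nearest pen in the organiser. In the side view its top is at about (312.8,170.5) and its collar at (314,212.2); in the top view its collar is at (368.5,233.5). The charcoal dock's hole is at (245.8,258.5) in the top view. Next I triangulate.

Run:
```python
import numpy as np,cv2
from h import *
np.set_printoptions(precision=4,suppress=True)
s=dict(np.load("pics/side0.npz"));t=dict(np.load("pics/top0.npz"))
hs=cv2.cvtColor(s["image"],cv2.COLOR_RGB2HSV);ht=cv2.cvtColor(t["image"],cv2.COLOR_RGB2HSV)
def cen(h,u0,u1,v0,v1,lo,hi):
    m=cv2.inRange(h,lo,hi)[v0:v1,u0:u1];n=cv2.findNonZero(m)[:,0]
    return (n.min(0)+n.max(0))/2+[u0,v0],len(n)
cs,n1=cen(hs,300,330,200,225,(105,120,60),(125,255,255))
ct,n2=cen(ht,355,382,222,245,(105,120,30),(125,255,255))
print(cs,n1,ct,n2,"collar",tri(ray(s,*cs),ray(t,*ct)))
print("top",tri(ray(s,312.75,170.5),ray(t,370.5,226.5)))
m=(hs[...,1]<25)&(hs[...,2]>0)
for v in (175,185,195,203,224,230): # barrel rows: edges by gradient + depth
    d=s["range_z"][v,295:335];i=np.where((d>0)&(d<np.median(d[d>0])-0.02))[0]+295
    print(v,i.min() if len(i) else None,i.max() if len(i) else None,pt(s,313,v))
print("hole top",plane(t,245.75,258.5,.1))
# dock rim from depth (top): points with z in .095-.105
vv,uu=np.mgrid[225:295,210:290]
P=np.array([pt(t,u,v) if (t["range_z"][v-1:v+2,u-1:u+2]>0).any() else [0,0,0] for u,v in zip(uu.ravel(),vv.ravel())])
q=P[np.abs(P[:,2]-.1)<.012];print(len(q),cv2.minAreaRect((q[:,:2]*1000).astype(np.float32)),np.median(q[:,2]))
q=P[np.abs(P[:,2]-.012)<.006];print("foot",len(q),cv2.minAreaRect((q[:,:2]*1000).astype(np.float32)))
vv,uu=np.mgrid[210:285,340:455]
P=np.array([pt(t,u,v) if (t["range_z"][v-1:v+2,u-1:u+2]>0).any() else [0,0,0] for u,v in zip(uu.ravel(),vv.ravel())])
q=P[np.abs(P[:,2]-.055)<.008];print("org",len(q),cv2.minAreaRect((q[:,:2]*1000).astype(np.float32)))
from plant import robot
print(robot.sense()["joint_pos"])
```

```text
[313.5 212. ] 78 [368.  233.5] 44 collar (array([ 0.5815, -0.0963,  0.0907]), np.float64(0.00022377240956014864))
top (array([ 0.5782, -0.0917,  0.1689]), np.float64(0.0035397266084166634))
175 309 334 [ 0.5791 -0.0887  0.1628]
185 309 334 [ 0.5795 -0.0888  0.1449]
195 309 334 [ 0.5798 -0.0887  0.1268]
203 309 334 [ 0.58   -0.0881  0.1123]
224 310 317 [ 0.5811 -0.0888  0.0716]
230 None None [ 0.5813 -0.0887  0.0598]
hole top [0.5279 0.1394 0.1   ]
699 ((527.1089477539062, 139.53404235839844), (50.98621368408203, 54.59723663330078), 63.633304595947266) 0.09958520289959827
foot 1299 ((526.83837890625, 139.458740234375), (100.62824249267578, 99.91529083251953), 63.097110748291016)
org 2574 ((562.1017456054688, -158.0904541015625), (201.20355224609375, 61.60908508300781), 72.73484802246094)
[-1.3329  0.4694 -0.0486  1.5336  0.0241  1.141  -0.0823]
```

Run:
```python
from plant import robot
import numpy as np,cv2
from h import *
np.set_printoptions(precision=4,suppress=True)
x,y=0.5802,-0.0959   # barrel axis at the grasp height
best=None
for yaw in (1.269,1.269-np.pi):
    j=robot.inverse_kinematics([x,y,.25],[np.pi,0,yaw]);print(yaw,j)
    if j is not None and (best is None or abs(j[6])<abs(best[1][6])):best=(yaw,j)
yaw=best[0]
robot.goto([x,y,.25],[np.pi,0,yaw]);print(robot.sense()["t"])
robot.grip(1.0)
c=robot.move_straight([x,y,.114],vel=.12,contact_N=6)
s=robot.sense();print(c,s["t"],s["tcp_pos"],s["wrist_force"])
f=robot.grab_frame("side");cv2.imwrite("pics/grasp.png",cv2.resize(f["image"][100:280,230:430],None,fx=3,fy=3)[:,:,::-1])
```

```text
1.269 [-0.5373  0.4069  0.8468  1.7736 -0.3369  1.1133  0.1188]
-1.8725926535897932 [ 0.8998  0.5853 -1.1739  1.6941  0.5665  1.2509  2.4373]
3.075
False 4.575 [ 0.5808 -0.0961  0.1148] [ 0.5412 -0.9753  0.3682]
```

View pics/grasp.png

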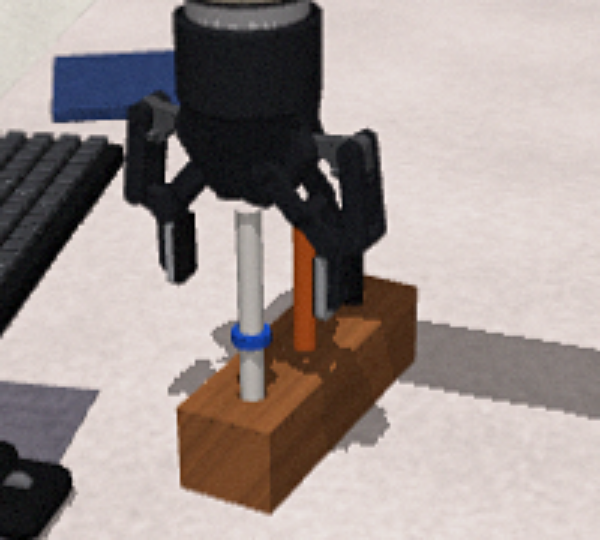

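The stylus, at (250,270) in the crop, stands centred between the pads at (178,250) and (322,285). I close, lift and check the hang from the side and top views.

Run:
```python
from plant import robot
import numpy as np,cv2
np.set_printoptions(precision=4,suppress=True)
robot.grip(0.0,strength=60)
s=robot.sense();print(s["t"],s["opening"],s["gripper_force"],s["wrist_force"])
p=s["tcp_pos"]
robot.move_straight([p[0],p[1],.275],vel=.12)
s=robot.sense();print(s["t"],s["tcp_pos"],s["gripper_force"],s["wrist_force"])
for yaw in (1.269,0.6,0,-.3,1.9):print(yaw,robot.inverse_kinematics([.5277,.1394,.275],[np.pi,0,yaw]))
for n in("side","top"):
    f=robot.grab_frame(n);np.savez(f"pics/{n}1.npz",**f)
    if n=="side":cv2.imwrite("pics/lift.png",cv2.resize(f["image"][60:280,230:430],None,fx=2.7,fy=2.7)[:,:,::-1])
```

```text
5.2833 0.1454316013065337 58.34263175725937 [ 0.8017 -1.3187  0.432 ]
6.775 [ 0.5801 -0.0958  0.2742] 58.49838428199291 [ 0.288  -0.659   0.0624]
1.269 [-1.0317  0.2938  0.8721  1.8373 -0.2483  1.1243 -0.374 ]
0.6 [-1.1304  0.3357  1.02    1.8412 -0.3142  1.1392 -0.972 ]
0 [-1.2178  0.3998  1.1739  1.8442 -0.4012  1.1663 -1.4794]
-0.3 [-1.2499  0.4374  1.2428  1.8452 -0.4477  1.1845 -1.7302]
1.9 [-0.9261  0.2658  0.7276  1.8328 -0.1957  1.1159  0.1999]
```

View pics/lift.png

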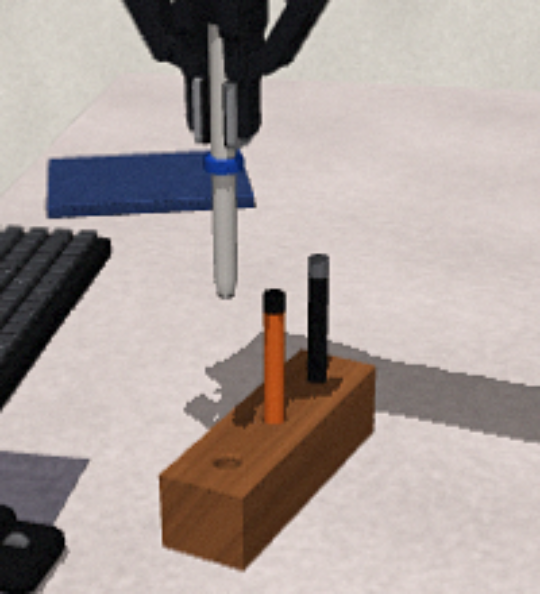

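The stylus is held upright, with its nib at about (226,297) in the crop, and the other two pens are still in place. I carry it above the dock and measure the nib and axis there.

```bash
cat > meas.py <<'E'
from h import *
def meas(f,nib_guess):
    """side view: stylus axis from depth points below the collar; returns (point at nib end, direction)"""
    c,d0=ray(f,320,240);cam=c
    a=proj(f,nib_guess)[0];b=proj(f,nib_guess+[0,0,.076])[0]
    rd=f["range_z"];P=[];ends=[]
    zc=(f["R"]@nib_guess+f["t"])[2]
    for v in range(int(b[1])-14,int(a[1])+14):
        u0=int(a[0]);w=np.arange(u0-25,u0+26)
        ok=w[(np.abs(rd[v,w]-zc)<.035)]
        if len(ok)<4: continue
        um,zm=ok.mean(),np.median(rd[v,ok[len(ok)//2-1:len(ok)//2+2]])
        cc,d=ray(f,um,v);P.append(np.r_[cc+d*zm,len(ok),v,um])
    return np.array(P)
E
python3 - <<'E'
from plant import robot
import numpy as np,cv2
from meas import *
np.set_printoptions(precision=4,suppress=True)
o=[np.pi,0,1.269];X=np.array([.5277,.1394])
robot.move_straight([*X,.28],vel=.2,attitude=o)
robot.move_straight([*X,.245],vel=.1)
s=robot.sense();print(s["t"],s["tcp_pos"],s["tcp_rot"],s["wrist_force"])
f=robot.grab_frame("side");np.savez("pics/side2.npz",**f)
g=robot.grab_frame("top");np.savez("pics/top2.npz",**g)
P=meas(f,np.r_[s["tcp_pos"][:2],s["tcp_pos"][2]-.104]);print(P[::3])
a=cv2.resize(f["image"][120:370,230:430],None,fx=2.2,fy=2.2);b=cv2.resize(np.clip(g["image"][200:320,190:310]*2.,0,255).astype(np.uint8),None,fx=2.9,fy=4.5833333)
b=cv2.resize(b,(348,a.shape[0]));cv2.imwrite("pics/dock.png",np.hstack([a,b])[:,:,::-1])
E
```

```text
8.7333 [0.5279 0.1389 0.245 ] [3.1415 0.0005 1.2681] [ 0.1348 -0.1633  0.0791]
[[  0.5268   0.1424   0.1988   4.     232.     315.5   ]
 [  0.5267   0.1452   0.1949   7.     236.     315.1429]
 [  0.526    0.1468   0.1918  12.     239.     315.5   ]
 [  0.526    0.1471   0.1878  12.     242.     315.5   ]
 [  0.5262   0.1467   0.1833  12.     245.     315.5   ]
 [  0.526    0.1478   0.1797  12.     248.     315.5   ]
 [  0.5263   0.1468   0.1748  12.     251.     315.5   ]
 [  0.5264   0.1469   0.1706  12.     254.     315.5   ]
 [  0.5264   0.1472   0.1664  12.     257.     315.5   ]
 [  0.5261   0.1462   0.1614  11.     260.     316.    ]
 [  0.5262   0.1456   0.1565  10.     263.     316.1   ]
 [  0.5263   0.1459   0.1522   9.     266.     316.    ]
 [  0.5272   0.145    0.147    8.     269.     315.5   ]
 [  0.5268   0.1446   0.1422   5.     272.     316.    ]]
```

View pics/dock.png

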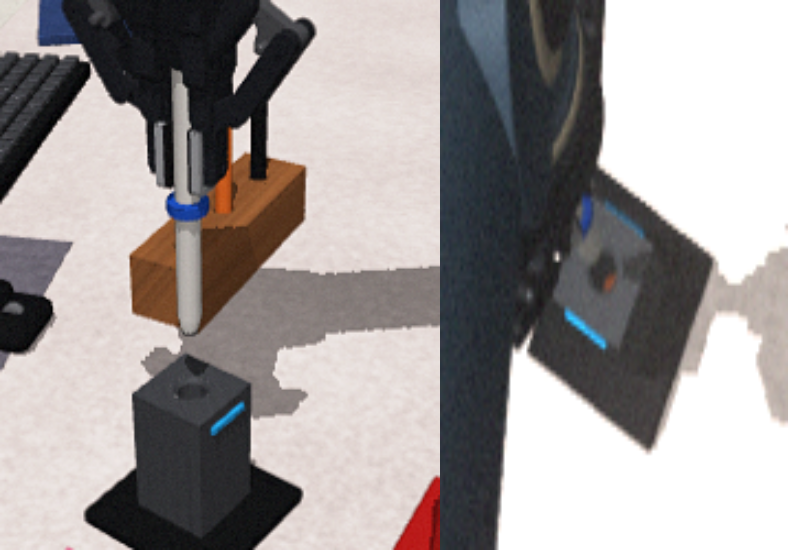

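The nib at (190,333) in the crop hangs straight above the hole at (192,391). I check the hole position in the side view for consistency, then insert with a contact stop.

Run:
```python
from plant import robot
import numpy as np
from h import *
np.set_printoptions(precision=4,suppress=True)
f=dict(np.load("pics/side2.npz"))
h=plane(f,317.3,297.7,.1);print("hole side",h)
nib=plane(f,316.2,271,.141);print("nib",nib)
s=robot.sense();p=s["tcp_pos"]
dx=np.clip((h-nib)[0],-.003,.003);print("dx",dx)
q=[p[0]+dx,p[1]+.0004]
c=robot.move_straight([*q,.150],vel=.05,contact_N=5)
s=robot.sense();print(c,s["t"],s["tcp_pos"],s["wrist_force"],s["torque"],s["gripper_force"])
```

```text
hole side [0.5263 0.1422 0.1   ]
nib [0.5273 0.1408 0.141 ]
dx -0.0009837963530588967
True 10.6417 [0.5275 0.1396 0.1509] [0.1618 0.0931 5.3938] [-0.0216  0.0768  0.0267] 59.084585309028625
```

It seated on the cup with the TCP at z = 0.151, about 53 mm deep and with no side force. Next I press it down while still gripped.

Run:
```python
from plant import robot
import numpy as np,cv2
np.set_printoptions(precision=4,suppress=True)
p=robot.sense()["tcp_pos"]
for z in (.140,.132,.118):
    c=robot.move_straight([p[0],p[1],z],vel=.03,contact_N=11)
    s=robot.sense();print(c,s["t"],s["tcp_pos"],s["wrist_force"],s["torque"])
    if c:break
f=robot.grab_frame("side");np.savez("pics/side3.npz",**f)
cv2.imwrite("pics/press.png",cv2.resize(f["image"][170:370,250:400],None,fx=3,fy=3)[:,:,::-1])
```

```text
False 11.125 [0.5277 0.1396 0.1404] [-0.8274 -0.3077  4.5521] [-0.0108  0.1984  0.0119]
False 11.5417 [0.5277 0.1396 0.1322] [-0.9891  0.0813  4.1251] [0.014  0.091  0.0226]
True 11.875 [0.5278 0.1397 0.1261] [-1.5935  0.1662  6.2753] [ 0.0081  0.259  -0.0038]
```

View pics/press.png

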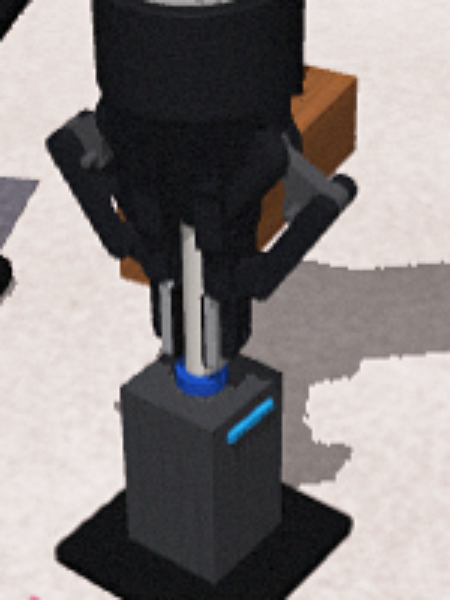

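The collar, at (200,378) in the crop, appears to sit on the rim, and the force rose there. I give it one more firm push, release, retreat and check.

Run:
```python
from plant import robot
import numpy as np,cv2
from h import *
np.set_printoptions(precision=4,suppress=True)
p=robot.sense()["tcp_pos"]
c=robot.move_straight([p[0],p[1],p[2]-.003],vel=.01,contact_N=10)
s=robot.sense();print(c,s["t"],s["tcp_pos"],s["wrist_force"])
robot.grip(1.0);p=robot.sense()["tcp_pos"]
robot.move_straight([p[0],p[1],.26],vel=.1)
robot.move_straight([.45,-.02,.30],vel=.2)
s=robot.sense();print(s["t"],s["tcp_pos"],s["wrist_force"])
f=robot.grab_frame("side");g=robot.grab_frame("top");np.savez("pics/side4.npz",**f);np.savez("pics/top4.npz",**g)
cv2.imwrite("pics/end.png",np.hstack([cv2.resize(f["image"][170:370,250:400],None,fx=2.7,fy=2.7),cv2.resize(np.clip(g["image"][200:320,200:290]*2.,0,255).astype(np.uint8),(390,540))])[:,:,::-1])
X=np.array([[.5273,.1396,z] for z in (.182,.108,.1)]);print(proj(f,X),proj(g,X))
```

```text
True 12.1333 [0.5279 0.1396 0.1261] [-0.8414  0.3312  5.0607]
15.3833 [ 0.4502 -0.0189  0.2998] [-0.2599  0.884  -0.0986]
[[315.7981 242.6971]
 [316.8606 291.473 ]
 [316.9681 296.3912]] [[239.0371 250.7161]
 [245.0391 258.0902]
 [245.6303 258.8168]]
```

View pics/end.png

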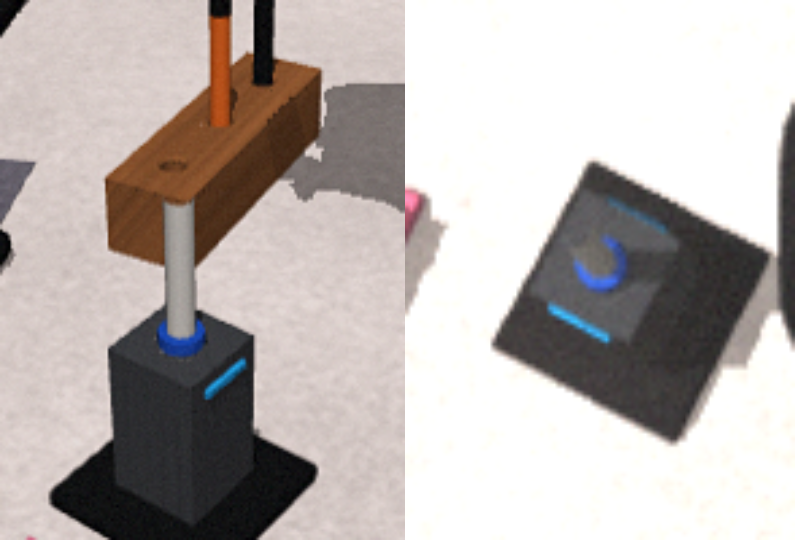

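The stylus stands alone with its collar at (180,337) in the crop, on the rim as predicted, and the organiser hole is empty with both other pens in place. To be sure it's fully home, I press once on its flat top with the closed fingers, which also measures the top's height.

Run:
```python
from plant import robot
import numpy as np,cv2
from h import *
np.set_printoptions(precision=4,suppress=True)
o=[np.pi,0,1.269]
robot.grip(0.0,strength=40)
robot.move_straight([.5277,.1396,.27],vel=.15,attitude=o)
robot.move_straight([.5277,.1396,.203],vel=.08)
c=robot.move_straight([.5277,.1396,.187],vel=.02,contact_N=13)
s=robot.sense();print(c,s["t"],"tip z",s["tcp_pos"][2]-robot.nose_length,s["wrist_force"])
robot.move_straight([.5277,.1396,.27],vel=.1)
robot.move_straight([.45,-.02,.30],vel=.2)
f=robot.grab_frame("side");g=robot.grab_frame("top")
cv2.imwrite("pics/end2.png",np.hstack([cv2.resize(f["image"],(420,315)),cv2.resize(np.clip(g["image"]*1.6,0,255).astype(np.uint8),(380,315))])[:,:,::-1])
print(robot.sense()["t"])
for u,v in ((239,251),(240,252)):print(pt(g,u,v))
print(pt(f,316,247),pt(f,317,260))
```

```text
True 19.1583 tip z 0.18212658330410464 [-0.5322  0.284   5.9449]
21.2333
[0.5423 0.1529 0.1003]
[0.5405 0.1509 0.0999]
[0.5256 0.1469 0.1807] [0.5245 0.1476 0.1625]
```

View pics/end2.png

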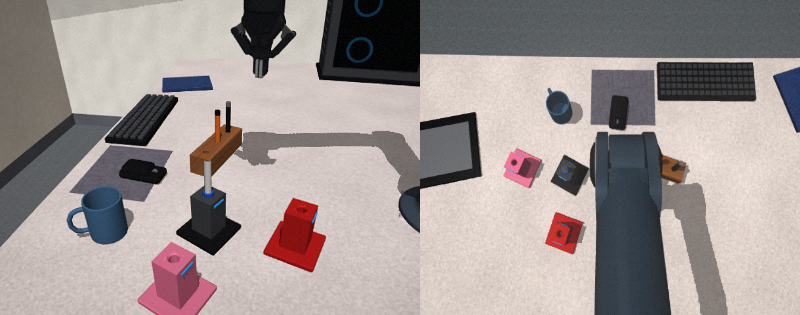

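The fingertips met the stylus's top at z = 0.1821, which matches the 0.182 expected when it is fully home. The picture shows the stylus in the dark dock at (208,180), the two other pens in the organiser at (218,125) and (228,117), and the mouse and mug undisturbed.

```bash
python3 -c "
from plant import robot
print(robot.close_job())"
```

```text
the job is handed in; nothing more can be done
None
```

The stylus is fully seated in the dark charging dock with its collar on the rim (top measured at 182 mm), the other pens, mouse and mug were left where they were, and the job was handed in at about 21 s.

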